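# Weigh the next parcel

## Task

The little tent sign stands in front of the parcel that goes out next. Take that parcel off the sloping stand and set it down gently on the scale's pan, upright, in the middle and square with the pan, long side along the pan's long side, so that no edge hangs over; let go of it, then press the scale's button right down to take the weight and leave the parcel lying there. Leave the other parcel, the sign, the tape roll, the pencil cup and the plant where they are.

Things in the scene. Friction and masses are not known exactly. Their poses are not given: they have to be found in the camera images.
- stand: plywood stand, fixed, 300 mm wide (own y), board sloping at 30 degrees: it rises towards the stand's own +x (away from the robot), so the cartons' tops lean towards the robot. Origin on the table under its middle. The board's surface begins at a low lip at x = -55 mm, z = 50 mm, and runs 120 mm up the slope; the lip is 8 mm thick and stands 12 mm above the surface. Two places, at own y = +70 mm and y = -70 mm
- carton_left: closed cardboard carton 62 x 96 x 54 mm high (own x, y, z; 0.13 to 0.25 kg); origin at the centre of its underside, z out through its taped top; at the start it lies on the slope with its underside on the board, its 62 mm side running up the slope and its 96 mm side along the stand. The two cartons look the same. This one lies at the stand's +y place, within 8 mm
- carton_right: closed cardboard carton 62 x 96 x 54 mm high (own x, y, z; 0.13 to 0.25 kg); origin at the centre of its underside, z out through its taped top; at the start it lies on the slope with its underside on the board, its 62 mm side running up the slope and its 96 mm side along the stand. The two cartons look the same. This one lies at the stand's -y place, within 8 mm
- tent_sign: plain black folded tent sign, loose, 70 mm wide (own y), 45 mm deep, 42 mm high, standing on the table about 105 mm before the stand's lip, in front of one of the two places (own y of the stand about +70 or -70 mm): that place's parcel is the one to weigh. Origin on the table under its middle
- tape_roll: roll of clear tape lying flat, loose, 64 mm across, 24 mm high, in front of the other place; to be left alone. Origin at the centre of its underside
- scale: black letter scale, fixed. Housing 185 x 140 mm (own x, y), top at 28 mm, from x = -130 to +55 mm; raised steel pan above it; blank display and button at its -x end (towards the robot). Origin on the table under the pan's centre
- pan (a point): centre of the top face of the scale's steel pan, 42 mm above the table. The pan is flat and without a rim, 86 x 120 mm (own x, y), 6 mm thick; axes as the scale's, z up
- weigh_button_top (a point): top of the scale's round white push button, 24 mm across, at x = -98 mm, y = -35 mm of the scale, 50 mm above the table; pressed straight down
- weigh_button (a joint): the button's travel: 0 released, 0.006 m fully down; springs back; fully down takes about 4 N
- pencil_cup: dark steel cup, empty, loose, 72 mm across, 95 mm high, behind the work; to be left alone. Origin at the centre of its underside
- plant_pot: white pot with a small green plant, loose, 80 mm across, 130 mm high, behind the work; to be left alone. Origin at the centre of its underside
Mind the look-alikes: they are no part of the job. Of the things shaped like the scale, the black one is meant.

How it is judged:
By the outcome, as a careful person would: the job done as asked, in the order asked, and still so for the second after the job is handed in, with the robot touching nothing.
It also fails if it takes over 54 s, if anything falls off the work surface, if the arm or the gripper's body presses on something with over 40 N, if the wrist force passes 120 N, or if a joint passes its speed limit or range.

## Robot

A 7-joint arm with a two-finger parallel gripper is mounted at the origin on the work surface. World frame = base frame: x ahead of the robot, y to its left, z up, the work surface at z = 0. Lengths are in m, angles in rad, forces in N, time in s.
With the tool pointing down it reaches from about 0.425 to 0.925 m from the base axis. Payload 6.8 kg.
Tool frame: the origin (TCP) lies on the mounting face of the last link; the fingertips stand 173 mm ahead of it and the grasp point (between the pads) lies 155 mm ahead of it; z points along the fingers, y is the line along which they close (so a half turn about z gives the same grasp; the last joint's range is limited). The gripper opens to 85 mm and grips with 20 to 120 N. Pads are 22 mm wide; open, the fingers measure 114 mm over their backs; the gripper's body (76 mm by 85 mm) begins 54 mm behind the grasp point. The pads swing forward as they close: fully open they stand 13 mm farther back than shut.
Start: joints at [1.057, 0.477, 0.022, 1.555, -0.011, 1.109, -0.083], TCP at [0.266, -0.62, 0.405] pointing down, gripper open.
Joint ranges: [-2.96, 2.96], [-0.34, 2.1], [-1.41, 1.46], [0.24, 2.44], [-1.37, 4.51], [0.17, 1.92], [-2.96, 2.96]. Speed limits (rad/s): [2.39, 2.39, 3.14, 3.14, 3.14, 3.14, 3.14].

## Interface

Orientations are given as a rotation vector (axis times angle).
In Python, from bench import r gives the robot as it stands.
- The arm moves only by the tool arm_command, never from a script. Its argument "plan" is a list of rows, each an object of numbers: "claw": the closure, from 0 (fully open) to 1 (shut); "tx", "ty", "tz": the shift along the tool's x, y, z in m; "ax", "ay", "az": the turn, a rotation vector about the tool's x, y, z in degrees. A call has exactly 10 rows; each row shifts and turns the commanded pose from where the row before left it, along the tool's axes as they then stand; what a row does not reach is not made up. A row lasts 1/12 s, in which the tool goes at most 41.7 mm and 7.16 degrees, less where a joint would pass 70% of its speed; a pose out of reach is approached as far as the arm can. A call is refused whole if a number of a shift passes 0.0417 or a number of a turn 7.16, either way. A call with a gripper value outside its range is refused whole. The fingers move at their own pace and stop on an object; "squeeze" is the grip in N (left out, the last holds). Time passes only in rows, so rows that do not move let the fingers close, or fill a call up. It gives the time, the measured TCP pose, the force, the opening and the grip force at its end, in the units of the state.
- r.get_obs(): the state, without advancing time (a new reading comes with each control period).
- r.grab_frame(name): name is "side" or "top" or "wrist"; returns the picture (400x640x3 uint8, red, green, blue); there is no depth.
- r.camera_model(name): a dict with "fx", "fy", "cx", "cy" (pixels), "k1" (the pictures are not rectified: a ray, as slopes to the right and down, at radius r is drawn at 1 + k1 r^2 times it, then the intrinsics apply), "position" and "orientation" of the camera in the world; the wrist camera has in their place "tool_from_camera" (4x4, takes a point from camera to tool coordinates, whose origin is the TCP and whose axes are the flange's). Camera axes: x right, y up, looking along -z (the intrinsics and any distortion apply to the point x, -y, -z); pixel columns grow to the right and rows downward; lengths in m; the calibration is good to about 2 mm. A picture is of the moment at which its call begins: read the wrist's pose just before it. camera_model takes no time and is no camera call.
- r.hand_in(): hands the job in; it is judged then, once.
Trained networks look in the newest picture that a camera, given by its name, has taken for a name from the list of things; names that differ only in an ending like _2 or _b are one class to them, and where a whole thing is asked for, a point or a joint stands for the part that bears it (a point fixed in the world has none). Each returns a list of dicts, best first, with "confidence" (0 to 1); they miss things now and then, are a little off and sometimes report something else, mostly with a low value. They report only what shows in the picture. A call takes as long as a camera call. They do not tell look-alikes from the thing itself.
- r.boxes_of(target, camera): "location" ([x, y, z] in m, in the coordinates of the camera as it stood for that picture, good to about 4 mm: the middle of the surface that is visible of it).
- r.tip_of(target, camera): "location" ([x, y, z] in m, in the coordinates of the camera as it stood for that picture, good to about 4 mm: a listed point, or the origin of a listed thing).
The state is a dict: "clock": time; "joints": joint angles; "qvel": joint speeds; "tau": joint torques, N m; "tcp_pos": TCP position; "orientation": TCP orientation; "contact_force": force on the tool from outside, world axes, zero at the start; "moment": the same for the moment, N m; "grip_width": finger opening in m; "gripper_force": force on a finger pad.
Only numpy, scipy, OpenCV 4.12 (cv2) and the standard library are available. Lean on these libraries where they do the work, as an engineer would, in place of code of your own. Each camera call takes 0.05 s, during which the arm holds its last target. There are 200 camera calls.

## Working session

There is one attempt and no reset: what is moved stays moved. The work goes in short steps, Python scripts to look and compute and a tool call to move; the robot and the scene stay as the last step left them, time stands still between calls to the robot, and variables do not carry over. Pictures are saved under pics/ and viewed, at most 11 in all, crops included, and the job is handed in when it is done.

Besides the shell and the picture viewer there is one more tool, called after "Call:" in YAML: its name, and indented under it one key for each argument. arm_command: Moves the arm, as the interface text tells. Its arguments: {"type":"object","properties":{"plan":{"type":"array","items":{"type":"object","properties":{"claw":{"type":"number"},"tx":{"type":"number"},"ty":{"type":"number"},"tz":{"type":"number"},"ax":{"type":"number"},"ay":{"type":"number"},"az":{"type":"number"}}}},"squeeze":{"type":"number"}},"required":["plan"]}

```bash
ls; mkdir -p pics
cat > h.py <<'E'
import numpy as np,cv2
from scipy.spatial.transform import Rotation as R
from bench import r
def cam(n):
    c=r.camera_model(n)
    if 'tool_from_camera' in c:
        o=r.get_obs();T=np.eye(4);T[:3,:3]=R.from_rotvec(o['orientation']).as_matrix();T[:3,3]=o['tcp_pos'];return c,T@np.array(c['tool_from_camera'])
    T=np.eye(4);q=np.array(c['orientation'])
    T[:3,:3]=q if q.shape==(3,3) else (R.from_rotvec(q) if q.size==3 else R.from_quat(q)).as_matrix()
    T[:3,3]=c['position'];return c,T
def ray(c,T,uv):
    K=np.array([[c['fx'],0,c['cx']],[0,c['fy'],c['cy']],[0,0,1.]])
    p=np.array(uv,float).reshape(-1,2);d=(p-[c['cx'],c['cy']])/[c['fx'],c['fy']];s=d.copy()
    for _ in range(20): s=d/(1+c['k1']*(s**2).sum(1,keepdims=True))
    D=np.c_[s[:,0],-s[:,1],-np.ones(len(s))]@T[:3,:3].T
    return T[:3,3],D
def onz(c,T,uv,z):
    o,D=ray(c,T,uv);return o+D*((z-o[2])/D[:,2])[:,None]
def proj(c,T,P):
    q=(np.array(P,float).reshape(-1,3)-T[:3,3])@T[:3,:3];s=np.c_[q[:,0],-q[:,1]]/-q[:,2:]
    s=s*(1+c['k1']*(s**2).sum(1,keepdims=True));return s*[c['fx'],c['fy']]+[c['cx'],c['cy']]
E
python3 - <<'E'
from h import *
print(r.get_obs())
for n in ('side','top','wrist'):
    c,T=cam(n);print(n,c)
    im=r.grab_frame(n);cv2.imwrite(f'pics/{n}0.png',im[:,:,::-1])
    if n=='wrist':continue
    for t in ('stand','carton_left','tent_sign','tape_roll','scale','pan','weigh_button_top','plant_pot','pencil_cup'):
        print(t,[((T@np.r_[d['location'],1])[:3].round(3).tolist(),round(d['confidence'],2)) for d in r.tip_of(t,n)])
E
```

```text
pics
{'clock': 0.0, 'joints': array([ 1.05691599,  0.47781346,  0.02233603,  1.55648889, -0.01150218,
        1.10928526, -0.08310799]), 'qvel': array([-0.00023963, -0.00107722,  0.00052571,  0.00025586,  0.00129817,
        0.00035961,  0.00108089]), 'tau': array([ 8.84221263e-04, -5.96445358e+01,  1.60784896e+00, -2.81198269e+01,
        1.23232801e-02,  9.36555531e-03,  1.33321117e-05]), 'tcp_pos': array([ 0.2663428 , -0.61991945,  0.40370057]), 'orientation': array([-3.07538882e+00, -6.32696169e-01,  7.98306763e-04]), 'contact_force': array([ 0.35110317,  0.02200748, -0.07437925]), 'moment': array([-0.01494193, -0.00160838,  0.00619981]), 'gripper_force': 0.0, 'grip_width': 0.0852567642191023}
side {'fx': 375.66764952506225, 'fy': 375.66764952506225, 'cx': 318.8350592621943, 'cy': 199.3393127462794, 'k1': -0.012531594149459927, 'position': array([0.46751465, 0.78014407, 0.56872832]), 'orientation': array([ 0.14081092, -1.47959104, -2.62630109])}
stand [([0.597, -0.235, -0.004], 0.62)]
carton_left [([0.567, -0.174, 0.066], 0.82)]
tent_sign [([0.439, -0.192, -0.003], 0.64)]
tape_ro
[... 960 characters left out ...]
n [([0.643, 0.228, 0.041], 0.97), ([0.387, 0.195, 0.039], 0.65)]
weigh_button_top [([0.537, 0.217, 0.051], 0.51), ([0.284, 0.162, 0.048], 0.4)]
plant_pot [([0.783, 0.081, 0.002], 0.67)]
pencil_cup []
wrist {'fx': 356.36639440754124, 'fy': 356.36639440754124, 'cx': 319.3757362222062, 'cy': 195.63528789140673, 'k1': -0.020304765567671648, 'tool_from_camera': array([[ 6.08989515e-04,  9.44486023e-01,  3.28551033e-01,
         8.50550739e-02],
       [ 9.99999741e-01, -4.49267324e-04, -5.62051646e-04,
         1.15496946e-03],
       [-3.83242680e-04,  3.28551290e-01, -9.44486052e-01,
         3.05585701e-02],
       [ 0.00000000e+00,  0.00000000e+00,  0.00000000e+00,
         1.00000000e+00]])}
```

View pics/top0.png

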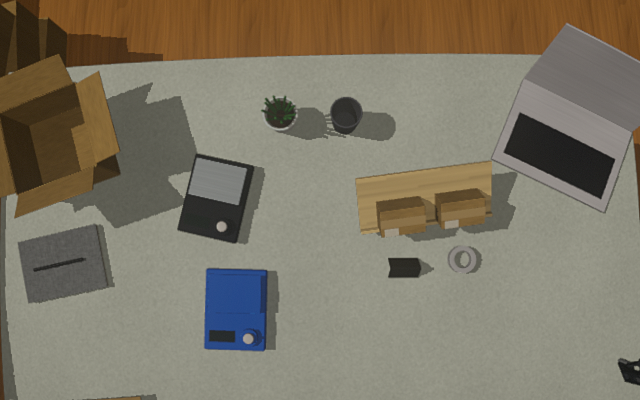

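View pics/side0.png

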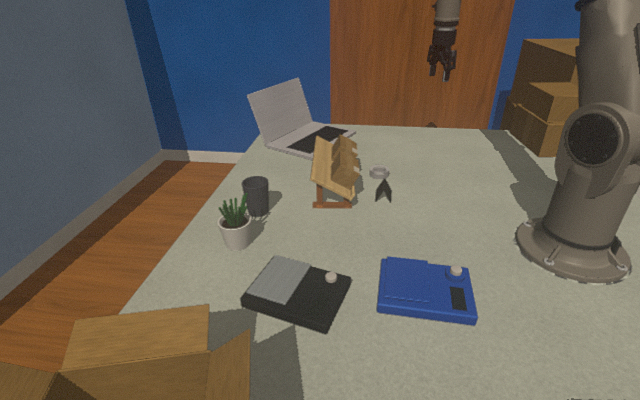

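Candidates, top view:
- Tent sign at (403,267), in front of the left carton at (400,215). The right carton at (460,208) has the tape roll at (463,259) in front of it.
- Black scale at (218,197) is the one wanted. The look-alikes are the blue scale (236,309) and the grey box (65,263).

I choose the left carton and the black scale, and check both in a crop.

```bash
cat >> h.py <<'E'
def pose():
    o=r.get_obs();return np.array(o['tcp_pos']),R.from_rotvec(o['orientation'])
def step(P,Rt,n,p0=None,R0=None):
    "equal rows (shift, then turn) to reach target TCP pose"
    if p0 is None:p0,R0=pose()
    d=(R0.inv()*Rt).as_rotvec();Rd=R.from_rotvec(d/n).as_matrix()
    S=sum(np.linalg.matrix_power(Rd,k) for k in range(n))
    s=np.linalg.solve(S,R0.inv().apply(np.array(P)-p0))
    print(n,'rows t',s.round(4),'a',np.degrees(d/n).round(2))
def frame(yaw,tilt=0,flip=1):
    "tool: z down tilted, y along +-object x"
    B=R.from_euler('z',yaw)*R.from_euler('y',-tilt) # object frame, z leaning to -x
    m=B.as_matrix();y=flip*m[:,0];z=-m[:,2];return R.from_matrix(np.c_[np.cross(y,z),y,z])
E
python3 - <<'E'
from h import *
im=cv2.imread('pics/top0.png');a=cv2.resize(im[150:290,345:505],None,fx=3,fy=3,interpolation=3);b=cv2.resize(im[145:285-0,170:275],None,fx=3,fy=3,interpolation=3)
cv2.imwrite('pics/crop1.png',np.hstack([a,b]))
c,T=cam('top')
hsv=cv2.cvtColor(im,cv2.COLOR_BGR2HSV)
sub=np.zeros(im.shape[:2],np.uint8);sub[145:250,170:262]=1
pan=((im.min(2)>110)&(im[:,:,0].astype(int)>=im[:,:,2].astype(int)-4)).astype(np.uint8)*sub
n,l,s,ce=cv2.connectedComponentsWithStats(pan);print(s[1:][s[1:,4]>100])
print(im[180,218],im[180,265],im[215,205],im[190,258])
p,Rt=pose();print(p,Rt.as_matrix().round(3).tolist())
E
```

```text
[[ 189  158   57   47 1885]]
[128 131 129] [137 151 151] [42 45 44] [88 98 98]
[ 0.26646768 -0.62018871  0.40470681] [[0.919, 0.395, 0.0], [0.395, -0.919, -0.0], [0.0, 0.0, -1.0]]
```

View pics/crop1.png

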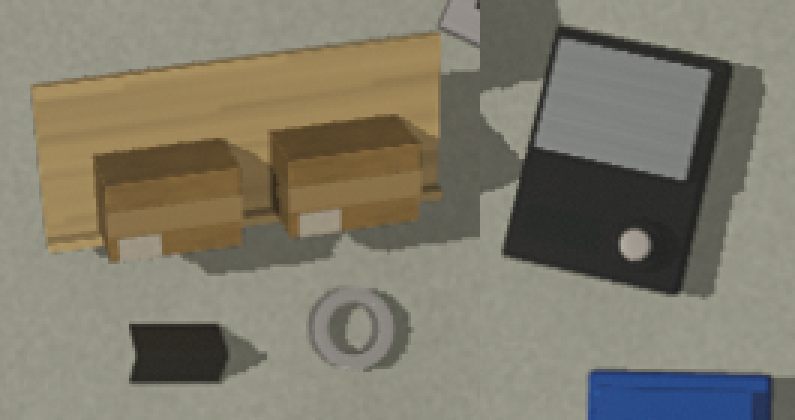

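```bash
cat >> h.py <<'E'
from scipy.optimize import least_squares
def carton_pts(x):  # x,y,z,yaw of underside centre on 30deg slope
    B=R.from_euler('z',x[3])*R.from_euler('y',-np.pi/6)
    L=np.array([[31,48,54],[31,-48,54],[-31,48,54],[-31,-48,54],[31,48,0],[31,-48,0]])/1000
    return B.apply(L)+x[:3]
E
python3 - <<'E'
from h import *
im=cv2.imread('pics/top0.png');c,T=cam('top')
sub=np.zeros(im.shape[:2],np.uint8);sub[145:250,170:262]=1
pan=((im.min(2)>110)&(im[:,:,0].astype(int)>=im[:,:,2].astype(int)-4)).astype(np.uint8)*sub
n,l,s,ce=cv2.connectedComponentsWithStats(pan);k=1+s[1:,4].argmax()
cs,_=cv2.findContours((l==k).astype(np.uint8),0,1)
w=onz(c,T,cs[0].reshape(-1,2),.042)[:,:2]*1000
print('pan',cv2.minAreaRect(w.astype(np.float32)))
uv=np.array([[95,184],[240,166],[110,262],[240,247],[95,154],[222,140]])/3+[345,150]-.33
f=least_squares(lambda x:np.r_[(proj(c,T,carton_pts(x))-uv).ravel(),(x[2]-.068)*1000],[.567,-.176,.068,.12])
print(f.x,f.fun.round(1))
uv=np.array([[33,86],[440,34],[48,252],[440,200]])/3+[345,150]-.33
B=np.radians(30)
def st(x):
    L=np.array([[-.055+.12*np.cos(B),.15,.05+.06],[-.055+.12*np.cos(B),-.15,.11]]);return R.from_euler('z',x[2]).apply(L)+[x[0],x[1],0]
g=least_squares(lambda x:(proj(c,T,st(x))-uv[:2]).ravel(),[.595,-.235,.12]);print('stand',g.x,g.fun.round(1))
E
```

```text
pan ((643.6005859375, 227.55174255371094), (117.4460678100586, 84.86434936523438), 76.29534149169922)
[ 0.56441054 -0.17504282  0.06798042  0.09407258] [ 2.5  0.3 -0.2  0.9 -1.   0.3  0.1 -0.  -1.4 -0.6 -0.1 -1.  -0. ]
stand [ 0.5995916  -0.23558134  0.10844548] [-0.7  0.1  0.7 -0.1]
```

Run:
```python
from h import *
yaw=.107;n=R.from_euler('z',yaw).apply([-.5,0,.866]);cpt=np.array([.5645,-.174,.067])
step(cpt+.31*n,frame(yaw,np.pi/6),18); print(cpt+.31*n)
```

```text
18 rows t [ 0.0256 -0.0076  0.0036] a [-1.43  1.06 -3.95]
[ 0.41038645 -0.19055337  0.33546   ]
```

Call:
arm_command:
  plan:
    - {"claw": 0,"tx": 0.0256,"ty": -0.0076,"tz": 0.0036,"ax": -1.43,"ay": 1.06,"az": -3.95}
    - {"claw": 0,"tx": 0.0256,"ty": -0.0076,"tz": 0.0036,"ax": -1.43,"ay": 1.06,"az": -3.95}
    - {"claw": 0,"tx": 0.0256,"ty": -0.0076,"tz": 0.0036,"ax": -1.43,"ay": 1.06,"az": -3.95}
    - {"claw": 0,"tx": 0.0256,"ty": -0.0076,"tz": 0.0036,"ax": -1.43,"ay": 1.06,"az": -3.95}
    - {"claw": 0,"tx": 0.0256,"ty": -0.0076,"tz": 0.0036,"ax": -1.43,"ay": 1.06,"az": -3.95}
    - {"claw": 0,"tx": 0.0256,"ty": -0.0076,"tz": 0.0036,"ax": -1.43,"ay": 1.06,"az": -3.95}
    - {"claw": 0,"tx": 0.0256,"ty": -0.0076,"tz": 0.0036,"ax": -1.43,"ay": 1.06,"az": -3.95}
    - {"claw": 0,"tx": 0.0256,"ty": -0.0076,"tz": 0.0036,"ax": -1.43,"ay": 1.06,"az": -3.95}
    - {"claw": 0,"tx": 0.0256,"ty": -0.0076,"tz": 0.0036,"ax": -1.43,"ay": 1.06,"az": -3.95}
    - {"claw": 0,"tx": 0.0256,"ty": -0.0076,"tz": 0.0036,"ax": -1.43,"ay": 1.06,"az": -3.95}

```text
clock: 1.88
tcp_pos: [0.4117, -0.3992, 0.3741]
orientation: [2.484, 1.531, 0.336]
contact_force: [-0.6, -0.1, 0.3]
grip_width: 0.0856
gripper_force: 0.0
```

Call:
arm_command:
  plan:
    - {"claw": 0,"tx": 0.0256,"ty": -0.0076,"tz": 0.0036,"ax": -1.43,"ay": 1.06,"az": -3.95}
    - {"claw": 0,"tx": 0.0256,"ty": -0.0076,"tz": 0.0036,"ax": -1.43,"ay": 1.06,"az": -3.95}
    - {"claw": 0,"tx": 0.0256,"ty": -0.0076,"tz": 0.0036,"ax": -1.43,"ay": 1.06,"az": -3.95}
    - {"claw": 0,"tx": 0.0256,"ty": -0.0076,"tz": 0.0036,"ax": -1.43,"ay": 1.06,"az": -3.95}
    - {"claw": 0,"tx": 0.0256,"ty": -0.0076,"tz": 0.0036,"ax": -1.43,"ay": 1.06,"az": -3.95}
    - {"claw": 0,"tx": 0.0256,"ty": -0.0076,"tz": 0.0036,"ax": -1.43,"ay": 1.06,"az": -3.95}
    - {"claw": 0,"tx": 0.0256,"ty": -0.0076,"tz": 0.0036,"ax": -1.43,"ay": 1.06,"az": -3.95}
    - {"claw": 0,"tx": 0.0256,"ty": -0.0076,"tz": 0.0036,"ax": -1.43,"ay": 1.06,"az": -3.95}
    - {"claw": 0}
    - {"claw": 0}

```text
invalid input at $.plan[8]: expected keys claw, tx, ty, tz, ax, ay, az
```

Run:
```python
from h import *
yaw=.107;n=R.from_euler('z',yaw).apply([-.5,0,.866]);cpt=np.array([.5645,-.174,.067])
p,Rt=pose();print(p,(Rt.inv()*frame(yaw,np.pi/6)).as_rotvec(degrees=True))
im=r.grab_frame('wrist')[:,:,::-1];cv2.imwrite('pics/w1.png',im)
c,T=cam('wrist');print(proj(c,T,carton_pts([.5645,-.174,.067,.107])).round())
for t in ('carton_left','stand'):print(t,[((T@np.r_[d['location'],1])[:3].round(3).tolist(),round(d['confidence'],2)) for d in r.tip_of(t,'wrist')])
```

```text
[ 0.41170471 -0.39920892  0.37413193] [-11.38453958   8.40515286 -31.3971811 ]
[[ 184. -372.]
 [ 296. -152.]
 [ 100. -260.]
 [ 212.  -76.]
 [ 227. -295.]
 [ 313. -124.]]
carton_left []
stand []
```

View pics/w1.png

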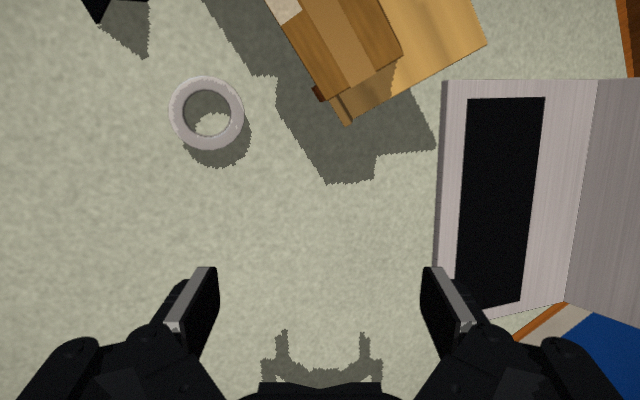

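The view shows the arm halfway there, because the second call was refused. The tape roll is at (207,112) and the right carton at (335,45). All seven keys are needed in every row.

Call:
arm_command:
  plan:
    - {"claw": 0,"tx": 0.0256,"ty": -0.0076,"tz": 0.0036,"ax": -1.43,"ay": 1.06,"az": -3.95}
    - {"claw": 0,"tx": 0.0256,"ty": -0.0076,"tz": 0.0036,"ax": -1.43,"ay": 1.06,"az": -3.95}
    - {"claw": 0,"tx": 0.0256,"ty": -0.0076,"tz": 0.0036,"ax": -1.43,"ay": 1.06,"az": -3.95}
    - {"claw": 0,"tx": 0.0256,"ty": -0.0076,"tz": 0.0036,"ax": -1.43,"ay": 1.06,"az": -3.95}
    - {"claw": 0,"tx": 0.0256,"ty": -0.0076,"tz": 0.0036,"ax": -1.43,"ay": 1.06,"az": -3.95}
    - {"claw": 0,"tx": 0.0256,"ty": -0.0076,"tz": 0.0036,"ax": -1.43,"ay": 1.06,"az": -3.95}
    - {"claw": 0,"tx": 0.0256,"ty": -0.0076,"tz": 0.0036,"ax": -1.43,"ay": 1.06,"az": -3.95}
    - {"claw": 0,"tx": 0.0256,"ty": -0.0076,"tz": 0.0036,"ax": -1.43,"ay": 1.06,"az": -3.95}
    - {"claw": 0,"tx": 0,"ty": 0,"tz": 0,"ax": 0,"ay": 0,"az": 0}
    - {"claw": 0,"tx": 0,"ty": 0,"tz": 0,"ax": 0,"ay": 0,"az": 0}

```text
clock: 2.87
tcp_pos: [0.41, -0.1909, 0.3362]
orientation: [1.834, 2.038, 0.546]
contact_force: [1.2, -0.8, 0.1]
grip_width: 0.0853
gripper_force: 0.0
```

Run:
```python
from h import *
yaw=.107
p,Rt=pose();print(p,(Rt.inv()*frame(yaw,np.pi/6)).as_rotvec(degrees=True))
c,T=cam('wrist');im=r.grab_frame('wrist')[:,:,::-1];cv2.imwrite('pics/w2.png',im)
print(proj(c,T,carton_pts([.5645,-.174,.067,.107])).round())
for t in ('carton_left','stand'):print(t,[((T@np.r_[d['location'],1])[:3].round(3).tolist(),round(d['confidence'],2)) for d in r.tip_of(t,'wrist')])
```

```text
[ 0.40996865 -0.19092362  0.33618178] [-0.07405694 -0.03925744 -0.09505331]
[[368. 131.]
 [362. 265.]
 [270. 132.]
 [276. 265.]
 [359. 120.]
 [355. 233.]]
carton_left [([0.569, -0.18, 0.067], 0.83)]
stand []
```

View pics/w2.png

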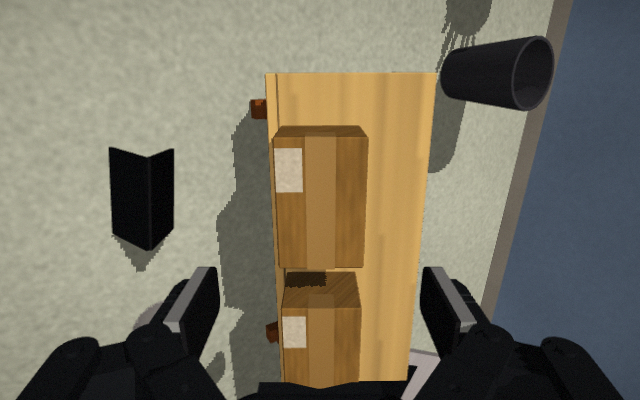

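The target carton's top face has corners (272,138), (367,135), (279,268) and (363,267). The sign is at (142,200), level with it.

Run:
```python
from h import *
c,T=cam('wrist');uv=np.array([[367,135],[363,267],[272,138],[279,268],[360,125]])
f=least_squares(lambda x:np.r_[(proj(c,T,carton_pts(x)[:5])-uv).ravel(),(x[2]-.067)*500],[.5645,-.174,.067,.107])
print(f.x,f.fun.round(1))
x=f.x;yaw=x[3];n=R.from_euler('z',yaw).apply([-.5,0,.866]);F=frame(yaw,np.pi/6)
step(x[:3]+(.155+.037+.06)*n,F,5)
step(x[:3]+(.155+.037)*n,F,1)
print((F.inv().apply(x[:3]-pose()[0])).round(4))
```

```text
[ 0.5685811  -0.17925359  0.06575972  0.116764  ] [ 1.   1.4  0.4  0.1 -0.4 -0.6 -0.1 -0.1 -0.9 -0.8 -0.6]
5 rows t [-0.001   0.0003  0.0124] a [ 0.    0.07 -0.13]
1 rows t [-0.0046  0.0015  0.1219] a [ 0.02  0.35 -0.66]
[-0.0054  0.0015  0.3138]
```

Call:
arm_command:
  plan:
    - {"claw": 0,"tx": -0.001,"ty": 0.0005,"tz": 0.017,"ax": 0,"ay": 0,"az": -0.2}
    - {"claw": 0,"tx": -0.001,"ty": 0.0005,"tz": 0.017,"ax": 0,"ay": 0,"az": -0.2}
    - {"claw": 0,"tx": -0.001,"ty": 0.0005,"tz": 0.017,"ax": 0,"ay": 0,"az": -0.2}
    - {"claw": 0,"tx": -0.001,"ty": 0,"tz": 0.017,"ax": 0,"ay": 0,"az": 0}
    - {"claw": 0,"tx": -0.0005,"ty": 0,"tz": 0.017,"ax": 0,"ay": 0,"az": 0}
    - {"claw": 0,"tx": 0,"ty": 0,"tz": 0.013,"ax": 0,"ay": 0,"az": 0}
    - {"claw": 0,"tx": 0,"ty": 0,"tz": 0.012,"ax": 0,"ay": 0,"az": 0}
    - {"claw": 0,"tx": 0,"ty": 0,"tz": 0.01,"ax": 0,"ay": 0,"az": 0}
    - {"claw": 0,"tx": 0,"ty": 0,"tz": 0.006,"ax": 0,"ay": 0,"az": 0}
    - {"claw": 0,"tx": 0,"ty": 0,"tz": 0,"ax": 0,"ay": 0,"az": 0}

```text
clock: 3.85
tcp_pos: [0.4626, -0.1879, 0.2469]
orientation: [1.828, 2.057, 0.55]
contact_force: [-0.3, 0.2, 0.3]
grip_width: 0.0853
gripper_force: 0.0
```

Call:
arm_command:
  plan:
    - {"claw": 0.2,"tx": 0,"ty": 0,"tz": 0,"ax": 0,"ay": 0,"az": 0}
    - {"claw": 0.25,"tx": 0,"ty": 0,"tz": 0,"ax": 0,"ay": 0,"az": 0}
    - {"claw": 0.3,"tx": 0,"ty": 0,"tz": 0,"ax": 0,"ay": 0,"az": 0}
    - {"claw": 0.4,"tx": 0,"ty": 0,"tz": 0,"ax": 0,"ay": 0,"az": 0}
    - {"claw": 0.6,"tx": 0,"ty": 0,"tz": 0,"ax": 0,"ay": 0,"az": 0}
    - {"claw": 1,"tx": 0,"ty": 0,"tz": 0,"ax": 0,"ay": 0,"az": 0}
    - {"claw": 1,"tx": 0,"ty": 0,"tz": 0,"ax": 0,"ay": 0,"az": 0}
    - {"claw": 1,"tx": 0,"ty": 0,"tz": 0,"ax": 0,"ay": 0,"az": 0}
    - {"claw": 1,"tx": 0,"ty": 0,"tz": 0,"ax": 0,"ay": 0,"az": 0}
    - {"claw": 1,"tx": 0,"ty": 0,"tz": 0,"ax": 0,"ay": 0,"az": 0}
  squeeze: 30

```text
clock: 4.68
tcp_pos: [0.4614, -0.188, 0.248]
orientation: [1.827, 2.055, 0.551]
contact_force: [-4.7, 0.1, 6.7]
grip_width: 0.0614
gripper_force: 34.0
```

Run:
```python
from h import *
o=r.get_obs();print({k:np.round(o[k],4).tolist() for k in('clock','tcp_pos','contact_force','grip_width','gripper_force','joints')})
x=np.array([.5686,-.1793,.0658]);p,Rt=pose();print(Rt.inv().apply(x-p),(Rt.inv()*frame(.1168,np.pi/6)).as_rotvec(degrees=True))
```

```text
{'clock': 4.6833, 'tcp_pos': [0.4614, -0.188, 0.248], 'contact_force': [-4.6558, 0.1148, 6.6899], 'grip_width': 0.0614, 'gripper_force': 33.9599, 'joints': [0.4702, 0.3745, -0.1636, 2.2449, -1.2347, 0.1727, 1.6401]}
[-0.00527294  0.00316014  0.21150958] [-0.32928321 -0.37953793 -0.07506613]
```

Call:
arm_command:
  plan:
    - {"claw": 1,"tx": 0,"ty": 0,"tz": -0.002,"ax": 0,"ay": 0,"az": 0}
    - {"claw": 1,"tx": 0,"ty": 0,"tz": -0.003,"ax": 0,"ay": 0,"az": 0}
    - {"claw": 1,"tx": 0,"ty": 0,"tz": -0.004,"ax": 0,"ay": 0,"az": 0}
    - {"claw": 1,"tx": 0,"ty": 0,"tz": -0.005,"ax": 0,"ay": 0,"az": 0}
    - {"claw": 1,"tx": 0,"ty": 0,"tz": -0.005,"ax": 0,"ay": 0,"az": 0}
    - {"claw": 1,"tx": 0,"ty": 0,"tz": -0.005,"ax": 0,"ay": 0,"az": 0}
    - {"claw": 1,"tx": 0,"ty": 0,"tz": -0.005,"ax": 0,"ay": 0,"az": 0}
    - {"claw": 1,"tx": 0,"ty": 0,"tz": -0.005,"ax": 0,"ay": 0,"az": 0}
    - {"claw": 1,"tx": 0,"ty": 0,"tz": -0.004,"ax": 0,"ay": 0,"az": 0}
    - {"claw": 1,"tx": 0,"ty": 0,"tz": -0.002,"ax": 0,"ay": 0,"az": 0}
  squeeze: 40

```text
clock: 5.52
tcp_pos: [0.4417, -0.1901, 0.2829]
orientation: [1.827, 2.057, 0.551]
contact_force: [0.6, -0.4, -1.6]
grip_width: 0.0606
gripper_force: 44.8
```

Run:
```python
from h import *
o=r.get_obs();print({k:np.round(o[k],4).tolist() for k in('clock','tcp_pos','contact_force','moment','grip_width','gripper_force','joints')})
a=cv2.resize(r.grab_frame('wrist')[150:400,160:480,::-1],None,fx=1.25,fy=1.25)
b=cv2.resize(r.grab_frame('side')[110:240,270:430,::-1],(385,312))
cv2.imwrite('pics/l1.png',np.hstack([a,b]))
```

```text
{'clock': 5.5167, 'tcp_pos': [0.4417, -0.1901, 0.2829], 'contact_force': [0.5706, -0.4349, -1.5854], 'moment': [-0.0676, 0.756, -0.0238], 'grip_width': 0.0606, 'gripper_force': 44.8132, 'joints': [0.3565, 0.2778, -0.0068, 2.2694, -1.0729, 0.2622, 1.4721]}
```

View pics/l1.png

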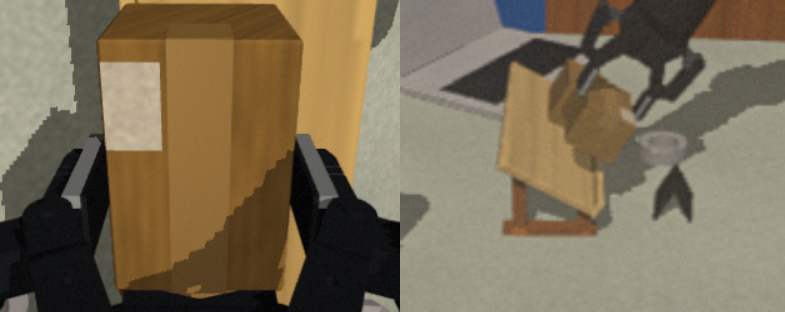

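The carton is held squarely and is clear of the lip. Next I carry it over the pan.

Run:
```python
from h import *
p0,R0=pose();yw=np.radians(-13.7)
p1=np.array([.44,-.12,.36]);R1=frame(.05,np.radians(22))
step(p1,R1,6)
F=frame(yw);p2=np.array([.644,.227,.042+.2115+.09])-F.apply([-.0053,0,0])
step(p2,F,14,p1,R1);print(p2)
```

```text
6 rows t [ 0.0117  0.0064 -0.0112] a [ 1.27 -0.35  0.58]
14 rows t [0.0264 0.0121 0.004 ] a [ 1.56 -0.23  1.17]
[0.64525524 0.23214921 0.3435    ]
```

Call:
arm_command:
  plan:
    - {"claw": 1,"tx": 0.0117,"ty": 0.0064,"tz": -0.0112,"ax": 1.27,"ay": -0.35,"az": 0.58}
    - {"claw": 1,"tx": 0.0117,"ty": 0.0064,"tz": -0.0112,"ax": 1.27,"ay": -0.35,"az": 0.58}
    - {"claw": 1,"tx": 0.0117,"ty": 0.0064,"tz": -0.0112,"ax": 1.27,"ay": -0.35,"az": 0.58}
    - {"claw": 1,"tx": 0.0117,"ty": 0.0064,"tz": -0.0112,"ax": 1.27,"ay": -0.35,"az": 0.58}
    - {"claw": 1,"tx": 0.0117,"ty": 0.0064,"tz": -0.0112,"ax": 1.27,"ay": -0.35,"az": 0.58}
    - {"claw": 1,"tx": 0.0117,"ty": 0.0064,"tz": -0.0112,"ax": 1.27,"ay": -0.35,"az": 0.58}
    - {"claw": 1,"tx": 0.0264,"ty": 0.0121,"tz": 0.004,"ax": 1.56,"ay": -0.23,"az": 1.17}
    - {"claw": 1,"tx": 0.0264,"ty": 0.0121,"tz": 0.004,"ax": 1.56,"ay": -0.23,"az": 1.17}
    - {"claw": 1,"tx": 0.0264,"ty": 0.0121,"tz": 0.004,"ax": 1.56,"ay": -0.23,"az": 1.17}
    - {"claw": 1,"tx": 0.0264,"ty": 0.0121,"tz": 0.004,"ax": 1.56,"ay": -0.23,"az": 1.17}

```text
clock: 6.45
tcp_pos: [0.4892, -0.0121, 0.3618]
orientation: [2.115, 2.041, 0.293]
contact_force: [1.1, -0.8, -2.6]
grip_width: 0.0607
gripper_force: 44.8
```

Call:
arm_command:
  plan:
    - {"claw": 1,"tx": 0.0264,"ty": 0.0121,"tz": 0.004,"ax": 1.56,"ay": -0.23,"az": 1.17}
    - {"claw": 1,"tx": 0.0264,"ty": 0.0121,"tz": 0.004,"ax": 1.56,"ay": -0.23,"az": 1.17}
    - {"claw": 1,"tx": 0.0264,"ty": 0.0121,"tz": 0.004,"ax": 1.56,"ay": -0.23,"az": 1.17}
    - {"claw": 1,"tx": 0.0264,"ty": 0.0121,"tz": 0.004,"ax": 1.56,"ay": -0.23,"az": 1.17}
    - {"claw": 1,"tx": 0.0264,"ty": 0.0121,"tz": 0.004,"ax": 1.56,"ay": -0.23,"az": 1.17}
    - {"claw": 1,"tx": 0.0264,"ty": 0.0121,"tz": 0.004,"ax": 1.56,"ay": -0.23,"az": 1.17}
    - {"claw": 1,"tx": 0.0264,"ty": 0.0121,"tz": 0.004,"ax": 1.56,"ay": -0.23,"az": 1.17}
    - {"claw": 1,"tx": 0.0264,"ty": 0.0121,"tz": 0.004,"ax": 1.56,"ay": -0.23,"az": 1.17}
    - {"claw": 1,"tx": 0.0264,"ty": 0.0121,"tz": 0.004,"ax": 1.56,"ay": -0.23,"az": 1.17}
    - {"claw": 1,"tx": 0.0264,"ty": 0.0121,"tz": 0.004,"ax": 1.56,"ay": -0.23,"az": 1.17}

```text
clock: 7.28
tcp_pos: [0.6469, 0.234, 0.3425]
orientation: [-2.47, -1.938, 0.003]
contact_force: [1.0, 0.8, -2.8]
grip_width: 0.061
gripper_force: 44.8
```

Run:
```python
from h import *
o=r.get_obs();print({k:np.round(o[k],4).tolist() for k in('clock','tcp_pos','contact_force','moment','grip_width','gripper_force','joints')})
F=frame(np.radians(-13.7));p2=np.array([.64525524,0.23214921,0.3435])
step(p2,F,1)
c,T=cam('wrist');im=r.grab_frame('wrist')[:,:,::-1];cv2.imwrite('pics/w3.png',im)
for n in ('pan','weigh_button_top','carton_left','scale'):print(n,[((T@np.r_[d['location'],1])[:3].round(3).tolist(),round(d['confidence'],2)) for d in r.tip_of(n,'wrist')])
B=R.from_euler('z',np.radians(-13.7)) 
print('pan corners',proj(c,T,[[.644,.227,.042]+B.apply([sx*.043,sy*.06,0]) for sx in(1,-1) for sy in(1,-1)]).round())
P,Q=pose()
print('carton corners',proj(c,T,[P+Q.apply([-.0053+sx*.048,sy*.031,z]) for z in(.1575,.2115) for sx in(1,-1) for sy in(1,-1)]).round().tolist())
```

```text
{'clock': 7.2833, 'tcp_pos': [0.6469, 0.234, 0.3425], 'contact_force': [0.9737, 0.8375, -2.7869], 'moment': [-0.0359, -0.0161, 0.0182], 'grip_width': 0.061, 'gripper_force': 44.8038, 'joints': [-0.674, 0.5748, 0.3474, 1.5961, -0.2216, 1.0118, -0.4999]}
1 rows t [-0.0022 -0.0011 -0.001 ] a [-0.14  0.01 -0.06]
pan [([0.391, 0.191, 0.04], 0.8)]
weigh_button_top [([0.537, 0.214, 0.05], 0.96)]
carton_left [([0.651, 0.228, 0.132], 0.66)]
scale [([0.388, 0.187, -0.0], 0.61)]
pan corners [[375. 116.]
 [368. 259.]
 [260. 116.]
 [268. 259.]]
carton corners [[399.0, 195.0], [235.0, 195.0], [384.0, 389.0], [251.0, 388.0], [377.0, 161.0], [258.0, 161.0], [369.0, 315.0], [267.0, 315.0]]
```

View pics/w3.png

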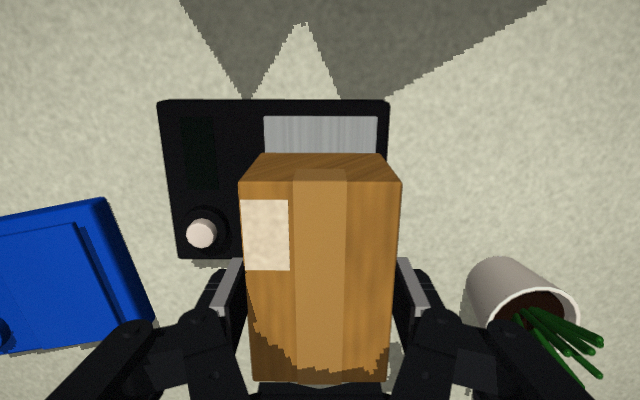

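Run:
```python
from h import *
c,T=cam('wrist');P,Q=pose()
L=np.array([[43,60,42],[-43,60,42],[-98,-35,50],[-130,70,28],[55,70,28],[-130,-70,28]])/1000
uv=np.array([[377.5,116],[264,116],[201,233],[158,101],[389,101],[178,259]])
sc=lambda x:R.from_euler('z',x[2]).apply(L)+[x[0],x[1],0]
f=least_squares(lambda x:(proj(c,T,sc(x))-uv).ravel(),[.644,.227,-.239],loss='soft_l1');print('scale',f.x[:2].round(4),np.degrees(f.x[2]));print(f.fun.reshape(-1,2).round(1).tolist())
f2=least_squares(lambda x:(proj(c,T,np.r_[sc(x)]+[0,0,x[3]])-uv).ravel(),[.644,.227,-.239,0]);print('scale z',f2.x.round(4))
C=np.array([[48,31,-54],[48,-31,-54],[-48,31,-54],[-48,-31,-54],[48,31,0],[48,-31,0]])/1000
uc=np.array([[401.5,182],[238.5,182],[389,381],[250,381],[378,153],[262,153]])
cm=lambda x:P+Q.apply(R.from_euler('z',x[3]).apply(C)+x[:3])
g=least_squares(lambda x:(proj(c,T,cm(x))-uc).ravel(),[-.005,0,.2115,0]);print('carton in tool',g.x.round(4));print(g.fun.reshape(-1,2).round(1).tolist())
```

```text
scale [0.6466 0.2241] -13.808835731106297
[[1.8, -0.1], [-0.1, -0.3], [-0.4, 2.9], [-3.9, -0.4], [3.7, -0.3], [-0.7, 1.2]]
scale z [ 0.6454  0.2234 -0.2427 -0.0061]
carton in tool [-0.0032  0.0012  0.2118  0.0009]
[[1.5, 1.1], [-1.4, 0.9], [-2.7, -0.4], [2.9, -0.6], [1.8, -0.8], [-2.1, -0.9]]
```

Run:
```python
from h import *
print(pose()[0],pose()[1].as_rotvec())
c=r.camera_model('wrist');P=np.array([.6469,.234,.3425]);Q=R.from_rotvec([-2.47,-1.938,.003])
T=np.eye(4);T[:3,:3]=Q.as_matrix();T[:3,3]=P;T=T@np.array(c['tool_from_camera'])
L=np.array([[43,60,42],[-43,60,42],[-98,-35,50],[-130,70,28],[55,70,28],[-130,-70,28]])/1000
uv=np.array([[377.5,116],[264,116],[201,233],[158,101],[389,101],[178,259]])
sc=lambda x:R.from_euler('z',x[2]).apply(L)+[x[0],x[1],0]
f=least_squares(lambda x:(proj(c,T,sc(x))-uv).ravel(),[.644,.227,-.239],loss='soft_l1');print('scale',f.x[:2].round(4),np.degrees(f.x[2]));print(f.fun.reshape(-1,2).round(1).tolist())
x=f.x;F=frame(np.radians(-13.7))
tgt=np.array([x[0],x[1],.042+.2118+.004])-F.apply([-.0032,.0012,0]);print('tgt',tgt);step(tgt,F,1)
```

```text
[0.64612215 0.23176047 0.34246218] [ 2.47136889  1.9394143  -0.00271174]
scale [0.6468 0.2268] -13.8169637095387
[[1.8, -0.1], [-0.1, -0.3], [-0.4, 2.8], [-3.8, -0.4], [3.7, -0.3], [-0.6, 1.1]]
tgt [0.64644116 0.23016341 0.2578    ]
1 rows t [-0.0014  0.0008  0.0847] a [-0.06  0.08 -0.05]
```

Call:
arm_command:
  plan:
    - {"claw": 1,"tx": -0.0007,"ty": 0,"tz": 0.012,"ax": 0,"ay": 0,"az": 0}
    - {"claw": 1,"tx": -0.0007,"ty": 0,"tz": 0.014,"ax": 0,"ay": 0,"az": 0}
    - {"claw": 1,"tx": 0,"ty": 0,"tz": 0.014,"ax": 0,"ay": 0,"az": 0}
    - {"claw": 1,"tx": 0,"ty": 0,"tz": 0.012,"ax": 0,"ay": 0,"az": 0}
    - {"claw": 1,"tx": 0,"ty": 0,"tz": 0.01,"ax": 0,"ay": 0,"az": 0}
    - {"claw": 1,"tx": 0,"ty": 0,"tz": 0.008,"ax": 0,"ay": 0,"az": 0}
    - {"claw": 1,"tx": 0,"ty": 0,"tz": 0.006,"ax": 0,"ay": 0,"az": 0}
    - {"claw": 1,"tx": 0,"ty": 0,"tz": 0.005,"ax": 0,"ay": 0,"az": 0}
    - {"claw": 1,"tx": 0,"ty": 0,"tz": 0,"ax": 0,"ay": 0,"az": 0}
    - {"claw": 1,"tx": 0,"ty": 0,"tz": 0,"ax": 0,"ay": 0,"az": 0}

```text
clock: 8.37
tcp_pos: [0.6461, 0.2309, 0.2624]
orientation: [2.472, 1.939, 0.0]
contact_force: [-0.2, 0.6, -2.2]
grip_width: 0.0608
gripper_force: 44.9
```

Run:
```python
from h import *
o=r.get_obs();print({k:np.round(o[k],4).tolist() for k in('clock','tcp_pos','contact_force','moment')})
F=frame(np.radians(-13.7));step([.6456,.2304,.2538],F,1)
im=r.grab_frame('wrist')[:,:,::-1];cv2.imwrite('pics/w4.png',cv2.resize(im[80:400,140:500],None,fx=1.6,fy=1.6))
```

```text
{'clock': 8.3667, 'tcp_pos': [0.6461, 0.2309, 0.2624], 'contact_force': [-0.1886, 0.5926, -2.1678], 'moment': [-0.008, -0.0225, 0.0251]}
1 rows t [-0.0006 -0.0004  0.0086] a [ 0.   -0.   -0.06]
```

View pics/w4.png

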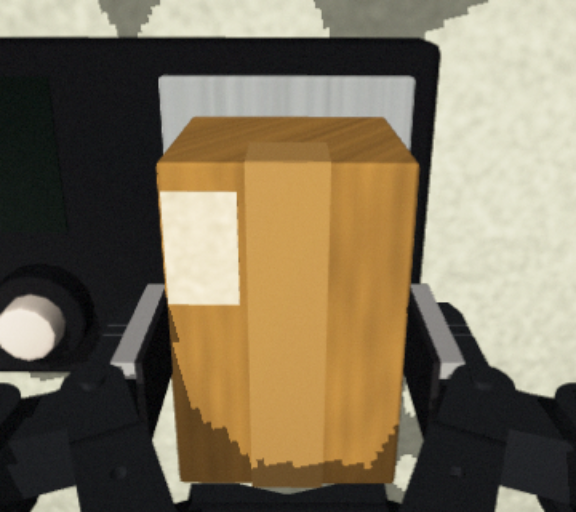

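Run:
```python
from h import *
c,T=cam('wrist');P,Q=pose()
a=onz(c,T,[319.7,127.5],.042)[0];b=onz(c,T,[321.3,153.1],P[2]-.2118)[0]
print('gap tool xyz (want 12,0)',(Q.inv().apply(a-b)*1000).round(1)); print(P)
```

```text
gap tool xyz (want 12,0) [11.8 -0.8  9. ]
[0.64625218 0.23096886 0.26275178]
```

Call:
arm_command:
  plan:
    - {"claw": 1,"tx": 0,"ty": -0.0008,"tz": 0.002,"ax": 0,"ay": 0,"az": 0}
    - {"claw": 1,"tx": 0,"ty": 0,"tz": 0.002,"ax": 0,"ay": 0,"az": 0}
    - {"claw": 1,"tx": 0,"ty": 0,"tz": 0.001,"ax": 0,"ay": 0,"az": 0}
    - {"claw": 1,"tx": 0,"ty": 0,"tz": 0.001,"ax": 0,"ay": 0,"az": 0}
    - {"claw": 1,"tx": 0,"ty": 0,"tz": 0.0005,"ax": 0,"ay": 0,"az": 0}
    - {"claw": 1,"tx": 0,"ty": 0,"tz": 0.0005,"ax": 0,"ay": 0,"az": 0}
    - {"claw": 1,"tx": 0,"ty": 0,"tz": 0.0005,"ax": 0,"ay": 0,"az": 0}
    - {"claw": 1,"tx": 0,"ty": 0,"tz": 0,"ax": 0,"ay": 0,"az": 0}
    - {"claw": 1,"tx": 0,"ty": 0,"tz": 0,"ax": 0,"ay": 0,"az": 0}
    - {"claw": 1,"tx": 0,"ty": 0,"tz": 0,"ax": 0,"ay": 0,"az": 0}

```text
clock: 9.25
tcp_pos: [0.6452, 0.2311, 0.2548]
orientation: [-2.471, -1.939, 0.0]
contact_force: [0.6, -0.8, -1.7]
grip_width: 0.0608
gripper_force: 44.9
```

Call:
arm_command:
  plan:
    - {"claw": 1,"tx": 0,"ty": 0,"tz": 0.0005,"ax": 0,"ay": 0,"az": 0}
    - {"claw": 1,"tx": 0,"ty": 0,"tz": 0.0005,"ax": 0,"ay": 0,"az": 0}
    - {"claw": 1,"tx": 0,"ty": 0,"tz": 0.0005,"ax": 0,"ay": 0,"az": 0}
    - {"claw": 1,"tx": 0,"ty": 0,"tz": 0.0003,"ax": 0,"ay": 0,"az": 0}
    - {"claw": 1,"tx": 0,"ty": 0,"tz": 0,"ax": 0,"ay": 0,"az": 0}
    - {"claw": 1,"tx": 0,"ty": 0,"tz": 0,"ax": 0,"ay": 0,"az": 0}
    - {"claw": 1,"tx": 0,"ty": 0,"tz": 0,"ax": 0,"ay": 0,"az": 0}
    - {"claw": 1,"tx": 0,"ty": 0,"tz": 0,"ax": 0,"ay": 0,"az": 0}
    - {"claw": 1,"tx": 0,"ty": 0,"tz": 0,"ax": 0,"ay": 0,"az": 0}
    - {"claw": 1,"tx": 0,"ty": 0,"tz": 0,"ax": 0,"ay": 0,"az": 0}

```text
clock: 10.08
tcp_pos: [0.6452, 0.2311, 0.253]
orientation: [-2.471, -1.939, 0.0]
contact_force: [0.5, -0.5, -2.1]
grip_width: 0.0611
gripper_force: 45.0
```

Call:
arm_command:
  plan:
    - {"claw": 1,"tx": 0,"ty": 0,"tz": 0.0005,"ax": 0,"ay": 0,"az": 0}
    - {"claw": 1,"tx": 0,"ty": 0,"tz": 0.0005,"ax": 0,"ay": 0,"az": 0}
    - {"claw": 1,"tx": 0,"ty": 0,"tz": 0.0005,"ax": 0,"ay": 0,"az": 0}
    - {"claw": 1,"tx": 0,"ty": 0,"tz": 0,"ax": 0,"ay": 0,"az": 0}
    - {"claw": 1,"tx": 0,"ty": 0,"tz": 0,"ax": 0,"ay": 0,"az": 0}
    - {"claw": 1,"tx": 0,"ty": 0,"tz": 0,"ax": 0,"ay": 0,"az": 0}
    - {"claw": 1,"tx": 0,"ty": 0,"tz": 0,"ax": 0,"ay": 0,"az": 0}
    - {"claw": 1,"tx": 0,"ty": 0,"tz": 0,"ax": 0,"ay": 0,"az": 0}
    - {"claw": 1,"tx": 0,"ty": 0,"tz": 0,"ax": 0,"ay": 0,"az": 0}
    - {"claw": 1,"tx": 0,"ty": 0,"tz": 0,"ax": 0,"ay": 0,"az": 0}

```text
clock: 10.92
tcp_pos: [0.6453, 0.2307, 0.2525]
orientation: [-2.472, -1.939, 0.0]
contact_force: [-3.4, -2.5, 6.7]
grip_width: 0.0609
gripper_force: 45.9
```

Call:
arm_command:
  plan:
    - {"claw": 1,"tx": 0,"ty": 0,"tz": -0.0005,"ax": 0,"ay": 0,"az": 0}
    - {"claw": 1,"tx": 0,"ty": 0,"tz": 0,"ax": 0,"ay": 0,"az": 0}
    - {"claw": 0.25,"tx": 0,"ty": 0,"tz": 0,"ax": 0,"ay": 0,"az": 0}
    - {"claw": 0.2,"tx": 0,"ty": 0,"tz": 0,"ax": 0,"ay": 0,"az": 0}
    - {"claw": 0.15,"tx": 0,"ty": 0,"tz": 0,"ax": 0,"ay": 0,"az": 0}
    - {"claw": 0.1,"tx": 0,"ty": 0,"tz": 0,"ax": 0,"ay": 0,"az": 0}
    - {"claw": 0,"tx": 0,"ty": 0,"tz": 0,"ax": 0,"ay": 0,"az": 0}
    - {"claw": 0,"tx": 0,"ty": 0,"tz": 0,"ax": 0,"ay": 0,"az": 0}
    - {"claw": 0,"tx": 0,"ty": 0,"tz": 0,"ax": 0,"ay": 0,"az": 0}
    - {"claw": 0,"tx": 0,"ty": 0,"tz": 0,"ax": 0,"ay": 0,"az": 0}

```text
clock: 11.75
tcp_pos: [0.6452, 0.2311, 0.252]
orientation: [-2.471, -1.939, 0.0]
contact_force: [0.9, 0.3, -0.4]
grip_width: 0.0853
gripper_force: 0.0
```

Call:
arm_command:
  plan:
    - {"claw": 0,"tx": 0,"ty": 0,"tz": -0.005,"ax": 0,"ay": 0,"az": 0}
    - {"claw": 0,"tx": 0,"ty": 0,"tz": -0.008,"ax": 0,"ay": 0,"az": 0}
    - {"claw": 0,"tx": 0,"ty": 0,"tz": -0.012,"ax": 0,"ay": 0,"az": 0}
    - {"claw": 0,"tx": 0,"ty": 0,"tz": -0.015,"ax": 0,"ay": 0,"az": 0}
    - {"claw": 0,"tx": 0,"ty": 0,"tz": -0.02,"ax": 0,"ay": 0,"az": 0}
    - {"claw": 0,"tx": 0,"ty": 0,"tz": -0.02,"ax": 0,"ay": 0,"az": 0}
    - {"claw": 0.5,"tx": 0,"ty": 0,"tz": -0.015,"ax": 0,"ay": 0,"az": 0}
    - {"claw": 1,"tx": 0,"ty": 0,"tz": -0.005,"ax": 0,"ay": 0,"az": 0}
    - {"claw": 1,"tx": 0,"ty": 0,"tz": 0,"ax": 0,"ay": 0,"az": 0}
    - {"claw": 1,"tx": 0,"ty": 0,"tz": 0,"ax": 0,"ay": 0,"az": 0}

```text
clock: 12.58
tcp_pos: [0.645, 0.2311, 0.3522]
orientation: [-2.471, -1.939, -0.0]
contact_force: [-0.9, -0.1, -0.8]
grip_width: 0.0386
gripper_force: 0.0
```

Run:
```python
from h import *
print(r.get_obs()['clock'],r.get_obs()['grip_width'])
x=np.array([.6458,.227]);yw=np.radians(-13.75);F=frame(yw)
b=np.r_[x,0]+R.from_euler('z',yw).apply([-.098,-.035,0]);print('button',b)
step(b+[0,0,.05+.173+.10],F,6); 
c,T=cam('wrist');P,Q=pose();im=r.grab_frame('wrist')[:,:,::-1]
for n in ('weigh_button_top','carton_left'):print(n,[((T@np.r_[d['location'],1])[:3].round(3).tolist(),round(d['confidence'],2)) for d in r.tip_of(n,'wrist')])
cv2.imwrite('pics/w5.png',im)
B=R.from_euler('z',yw);print(proj(c,T,[np.r_[x,.096]+B.apply([sx*.031,sy*.048,0]) for sx in(1,-1) for sy in (1,-1)]).round(),proj(c,T,b+[0,0,.05]))
```

```text
12.5833 0.03863896048198434
button [0.54228947 0.21629625 0.        ]
6 rows t [-0.0065 -0.016   0.0049] a [-0. -0. -0.]
weigh_button_top [([0.541, 0.214, 0.053], 0.78)]
carton_left [([0.65, 0.222, 0.04], 0.76)]
[[369. 138.]
 [363. 270.]
 [272. 138.]
 [278. 270.]] [[202.87551202 227.60511099]]
```

View pics/w5.png

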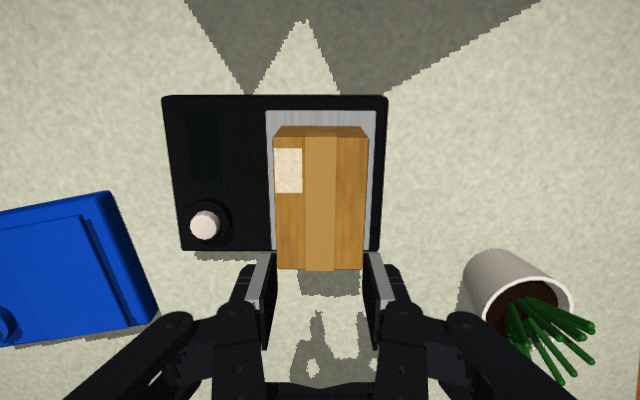

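The parcel's top corners are at (273,137), (368,137), (363,269) and (278,270), all within 1 px of the centred prediction. The button is at (205,224). Next I press it.

Call:
arm_command:
  plan:
    - {"claw": 1,"tx": -0.0063,"ty": -0.016,"tz": 0.005,"ax": 0,"ay": 0,"az": 0}
    - {"claw": 1,"tx": -0.0063,"ty": -0.016,"tz": 0.005,"ax": 0,"ay": 0,"az": 0}
    - {"claw": 1,"tx": -0.0063,"ty": -0.016,"tz": 0.005,"ax": 0,"ay": 0,"az": 0}
    - {"claw": 1,"tx": -0.0063,"ty": -0.016,"tz": 0.005,"ax": 0,"ay": 0,"az": 0}
    - {"claw": 1,"tx": -0.0063,"ty": -0.016,"tz": 0.005,"ax": 0,"ay": 0,"az": 0}
    - {"claw": 1,"tx": -0.0063,"ty": -0.016,"tz": 0.005,"ax": 0,"ay": 0,"az": 0}
    - {"claw": 1,"tx": 0,"ty": 0,"tz": 0.015,"ax": 0,"ay": 0,"az": 0}
    - {"claw": 1,"tx": 0,"ty": 0,"tz": 0.015,"ax": 0,"ay": 0,"az": 0}
    - {"claw": 1,"tx": 0,"ty": 0,"tz": 0.01,"ax": 0,"ay": 0,"az": 0}
    - {"claw": 1,"tx": 0,"ty": 0,"tz": 0,"ax": 0,"ay": 0,"az": 0}

```text
clock: 13.57
tcp_pos: [0.5419, 0.217, 0.2794]
orientation: [-2.471, -1.939, 0.008]
contact_force: [-0.5, -0.7, 1.0]
grip_width: 0.0
gripper_force: 0.0
```

Run:
```python
from h import *
o=r.get_obs();print(o['clock'],o['grip_width'],o['contact_force']);F=frame(np.radians(-13.75))
step([.5423,.2178,.235],F,1)
a=r.grab_frame('wrist')[:,:,::-1];b=cv2.resize(r.grab_frame('side')[190:350,220:420,::-1],(500,400))
cv2.imwrite('pics/p1.png',np.hstack([a[100:400,100:400],b[50:350]]))
```

```text
13.5667 1.4698105183387703e-05 [-0.49863496 -0.7004761   1.01680997]
1 rows t [0.0011 0.0003 0.0444] a [-0.21  0.2   0.01]
```

View pics/p1.png

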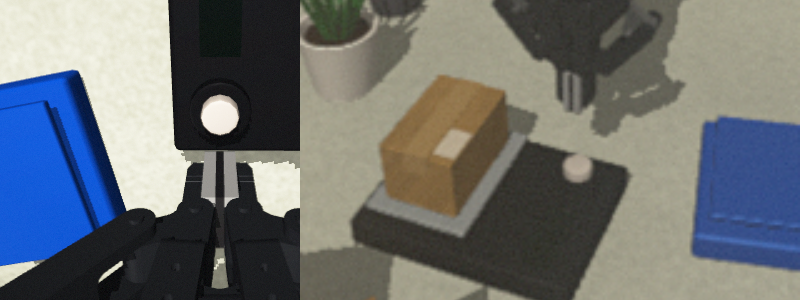

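The closed fingers line up with the button (219,115 in the left half), and the parcel sits upright on the pan.

Call:
arm_command:
  plan:
    - {"claw": 1,"tx": 0.001,"ty": 0,"tz": 0.01,"ax": 0,"ay": 0,"az": 0}
    - {"claw": 1,"tx": 0,"ty": 0,"tz": 0.012,"ax": 0,"ay": 0,"az": 0}
    - {"claw": 1,"tx": 0,"ty": 0,"tz": 0.012,"ax": 0,"ay": 0,"az": 0}
    - {"claw": 1,"tx": 0,"ty": 0,"tz": 0.01,"ax": 0,"ay": 0,"az": 0}
    - {"claw": 1,"tx": 0,"ty": 0,"tz": 0.004,"ax": 0,"ay": 0,"az": 0}
    - {"claw": 1,"tx": 0,"ty": 0,"tz": 0.002,"ax": 0,"ay": 0,"az": 0}
    - {"claw": 1,"tx": 0,"ty": 0,"tz": 0.002,"ax": 0,"ay": 0,"az": 0}
    - {"claw": 1,"tx": 0,"ty": 0,"tz": 0.002,"ax": 0,"ay": 0,"az": 0}
    - {"claw": 1,"tx": 0,"ty": 0,"tz": 0,"ax": 0,"ay": 0,"az": 0}
    - {"claw": 1,"tx": 0,"ty": 0,"tz": 0,"ax": 0,"ay": 0,"az": 0}

```text
clock: 14.5
tcp_pos: [0.5433, 0.2182, 0.2283]
orientation: [-2.472, -1.939, -0.001]
contact_force: [-0.3, -0.1, -0.1]
grip_width: 0.0005
gripper_force: 0.0
```

Call:
arm_command:
  plan:
    - {"claw": 1,"tx": 0,"ty": 0,"tz": 0.001,"ax": 0,"ay": 0,"az": 0}
    - {"claw": 1,"tx": 0,"ty": 0,"tz": 0.001,"ax": 0,"ay": 0,"az": 0}
    - {"claw": 1,"tx": 0,"ty": 0,"tz": 0.001,"ax": 0,"ay": 0,"az": 0}
    - {"claw": 1,"tx": 0,"ty": 0,"tz": 0.001,"ax": 0,"ay": 0,"az": 0}
    - {"claw": 1,"tx": 0,"ty": 0,"tz": 0,"ax": 0,"ay": 0,"az": 0}
    - {"claw": 1,"tx": 0,"ty": 0,"tz": 0,"ax": 0,"ay": 0,"az": 0}
    - {"claw": 1,"tx": 0,"ty": 0,"tz": 0,"ax": 0,"ay": 0,"az": 0}
    - {"claw": 1,"tx": 0,"ty": 0,"tz": 0,"ax": 0,"ay": 0,"az": 0}
    - {"claw": 1,"tx": 0,"ty": 0,"tz": 0,"ax": 0,"ay": 0,"az": 0}
    - {"claw": 1,"tx": 0,"ty": 0,"tz": 0,"ax": 0,"ay": 0,"az": 0}

```text
clock: 15.33
tcp_pos: [0.5432, 0.2182, 0.224]
orientation: [-2.471, -1.939, 0.0]
contact_force: [-0.8, -0.8, -0.3]
grip_width: -0.0
gripper_force: 0.0
```

Just above the button, so I creep down the next 6 mm.

Call:
arm_command:
  plan:
    - {"claw": 1,"tx": 0,"ty": 0,"tz": 0.001,"ax": 0,"ay": 0,"az": 0}
    - {"claw": 1,"tx": 0,"ty": 0,"tz": 0.001,"ax": 0,"ay": 0,"az": 0}
    - {"claw": 1,"tx": 0,"ty": 0,"tz": 0.001,"ax": 0,"ay": 0,"az": 0}
    - {"claw": 1,"tx": 0,"ty": 0,"tz": 0.001,"ax": 0,"ay": 0,"az": 0}
    - {"claw": 1,"tx": 0,"ty": 0,"tz": 0.001,"ax": 0,"ay": 0,"az": 0}
    - {"claw": 1,"tx": 0,"ty": 0,"tz": 0.001,"ax": 0,"ay": 0,"az": 0}
    - {"claw": 1,"tx": 0,"ty": 0,"tz": 0,"ax": 0,"ay": 0,"az": 0}
    - {"claw": 1,"tx": 0,"ty": 0,"tz": 0,"ax": 0,"ay": 0,"az": 0}
    - {"claw": 1,"tx": 0,"ty": 0,"tz": 0,"ax": 0,"ay": 0,"az": 0}
    - {"claw": 1,"tx": 0,"ty": 0,"tz": 0,"ax": 0,"ay": 0,"az": 0}

```text
clock: 16.17
tcp_pos: [0.5433, 0.2182, 0.2181]
orientation: [-2.472, -1.939, -0.0]
contact_force: [-0.4, 0.4, 3.7]
grip_width: 0.0001
gripper_force: 1.8
```

Call:
arm_command:
  plan:
    - {"claw": 1,"tx": 0,"ty": 0,"tz": 0.0005,"ax": 0,"ay": 0,"az": 0}
    - {"claw": 1,"tx": 0,"ty": 0,"tz": 0.0005,"ax": 0,"ay": 0,"az": 0}
    - {"claw": 1,"tx": 0,"ty": 0,"tz": 0.0005,"ax": 0,"ay": 0,"az": 0}
    - {"claw": 1,"tx": 0,"ty": 0,"tz": 0.0005,"ax": 0,"ay": 0,"az": 0}
    - {"claw": 1,"tx": 0,"ty": 0,"tz": 0,"ax": 0,"ay": 0,"az": 0}
    - {"claw": 1,"tx": 0,"ty": 0,"tz": 0,"ax": 0,"ay": 0,"az": 0}
    - {"claw": 1,"tx": 0,"ty": 0,"tz": 0,"ax": 0,"ay": 0,"az": 0}
    - {"claw": 1,"tx": 0,"ty": 0,"tz": 0,"ax": 0,"ay": 0,"az": 0}
    - {"claw": 1,"tx": 0,"ty": 0,"tz": 0,"ax": 0,"ay": 0,"az": 0}
    - {"claw": 1,"tx": 0,"ty": 0,"tz": 0,"ax": 0,"ay": 0,"az": 0}

```text
clock: 17.0
tcp_pos: [0.5434, 0.2181, 0.2173]
orientation: [-2.471, -1.939, -0.001]
contact_force: [-4.4, -1.2, 16.9]
grip_width: 0.0002
gripper_force: 7.9
```

At 16.9 N the button is on its stop, so it is fully down. I retract now.

Call:
arm_command:
  plan:
    - {"claw": 1,"tx": 0,"ty": 0,"tz": -0.002,"ax": 0,"ay": 0,"az": 0}
    - {"claw": 1,"tx": 0,"ty": 0,"tz": -0.005,"ax": 0,"ay": 0,"az": 0}
    - {"claw": 1,"tx": 0,"ty": 0,"tz": -0.01,"ax": 0,"ay": 0,"az": 0}
    - {"claw": 1,"tx": 0,"ty": 0,"tz": -0.02,"ax": 0,"ay": 0,"az": 0}
    - {"claw": 1,"tx": 0,"ty": 0,"tz": -0.025,"ax": 0,"ay": 0,"az": 0}
    - {"claw": 1,"tx": 0,"ty": 0,"tz": -0.025,"ax": 0,"ay": 0,"az": 0}
    - {"claw": 1,"tx": 0,"ty": 0,"tz": -0.025,"ax": 0,"ay": 0,"az": 0}
    - {"claw": 1,"tx": 0,"ty": 0,"tz": -0.02,"ax": 0,"ay": 0,"az": 0}
    - {"claw": 1,"tx": 0,"ty": 0,"tz": -0.01,"ax": 0,"ay": 0,"az": 0}
    - {"claw": 1,"tx": 0,"ty": 0,"tz": 0,"ax": 0,"ay": 0,"az": 0}

```text
clock: 17.83
tcp_pos: [0.5437, 0.2183, 0.3604]
orientation: [2.471, 1.939, 0.006]
contact_force: [0.1, -1.0, -0.1]
grip_width: 0.0002
gripper_force: 0.0
```

Run:
```python
from h import *
r.grab_frame('side');c,T=cam('side')
for n in ('carton_left','weigh_button_top','tent_sign','tape_roll'):print(n,[((T@np.r_[d['location'],1])[:3].round(3).tolist(),round(d['confidence'],2)) for d in r.tip_of(n,'side')])
cv2.imwrite('pics/end.png',cv2.resize(r.grab_frame('top')[140:320,160:520,::-1],None,fx=2,fy=2))
```

```text
carton_left [([0.647, 0.231, 0.041], 0.57)]
weigh_button_top [([0.541, 0.22, 0.054], 0.68), ([0.287, 0.161, 0.046], 0.58), ([0.649, 0.233, 0.045], 0.34)]
tent_sign []
tape_roll [([0.453, -0.326, 0.0], 0.71)]
```

View pics/end.png

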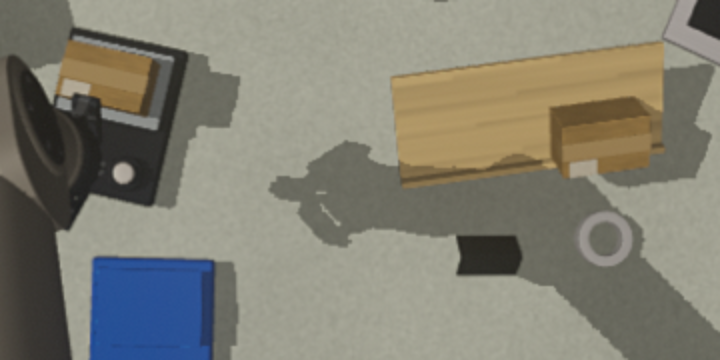

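The parcel is on the pan at (108,75), square with it. The other carton, sign (488,255) and tape roll (605,238) have not moved.

```bash
python3 -c "
from bench import r
print(r.hand_in())"
```

```text
the job is handed in; nothing more can be done
None
```

The left parcel, the one behind the tent sign, is upright and centred on the black scale's pan; the button was pressed to its stop (16.9 N) and the job is handed in.

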